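# Clamp a plug-in card to its slanted stand and clean its edge contacts

### The arm

A 6-joint arm with a two-finger parallel gripper is mounted at the origin on a cart in front of the work surface, level with it; the furniture and walls round the work are solid. World frame = base frame: x ahead of the robot, y to its left, z up, the work surface at z = 0. Lengths are in m, angles in rad, forces in N, time in s.
With the tool pointing down it reaches from about 0.35 to 0.875 m from the base axis. Payload 4.2 kg.
Tool frame: the origin (TCP) lies midway between the tips of the shut fingers; the grasp point (between the pads) lies 19 mm behind it; z points along the fingers, y is the line along which they close (so a half turn about z gives the same grasp; the last joint's range is limited). The gripper opens to 85 mm and grips with 20 to 120 N. Pads are 22 mm wide; open, the fingers measure 114 mm over their backs; the gripper's body (76 mm by 85 mm) begins 54 mm behind the grasp point. The pads swing forward as they close: fully open they stand 13 mm farther back than shut.
Start: joints at [-0.844, 0.385, 0.008, 0, -1.194, -0.259], TCP at [0.282, -0.558, 0.231] pointing down, gripper open.
Joint ranges: [-3.14, 3.14], [-1.21, 2.06], [-1.07, 1.41], [-3.16, 2.05], [-2.99, -0.16], [-3.1, 3.1]. Speed limits (rad/s): [2.79, 2.79, 3.14, 3.14, 3.14, 3.14].

### API

Orientations are given as a rotation vector (axis times angle).
In Python, from station import ctrl gives the robot as it stands. The module is installed in compiled form; this text tells all that it offers. Calls block until the motion is done:
- ctrl.move_pose(position, orientation): joint-space move of the TCP to a pose.
- ctrl.move_linear(position, feed=0.15, rot=None, force_limit=None): straight line of the TCP; rot=None keeps the orientation; feed is the mean speed in m/s. With force_limit (N) it stops when the force on the tool has changed by that much, and returns True; else False.
- ctrl.move_joints(angles): joint-space move.
- ctrl.set_gripper(opening): opening from 0.0 (shut) to 1.0 (fully open); the grip force is fixed at half the most; returns when the fingers have stopped.
- ctrl.pause(seconds).
- ctrl.ik(position, orientation): joint angles nearest the present ones, or None.
- ctrl.grab_frame(name): name is "scene" or "top" or "wrist"; returns the picture (480x640x3 uint8, red, green, blue); there is no depth.
- ctrl.get_calibration(name): a dict with "fx", "fy", "cx", "cy" (pixels), "extrinsics" (4x4, takes a point from camera to world coordinates). Camera axes: x right, y up, looking along -z (the intrinsics and any distortion apply to the point x, -y, -z); pixel columns grow to the right and rows downward; lengths in m; the calibration is good to about 2 mm. A picture is of the moment at which its call begins: read the wrist's pose just before it. get_calibration takes no time and is no camera call; for the wrist camera it gives the pose at the moment of the call.
A pose or a line that the arm cannot do raises ctrl.PlanningError and nothing moves.
- ctrl.sign_off(): hands the job in; it is judged then, once.
Readings, each from a call of its own:
- ctrl.get_time(): time.
- ctrl.get_q(): joint angles.
- ctrl.get_dq(): joint speeds.
- ctrl.get_effort(): joint torques, N m.
- ctrl.get_tool_pos(): TCP position.
- ctrl.get_tcp_rot(): TCP orientation.
- ctrl.get_contact_force(): force on the tool from outside, world axes, zero at the start.
- ctrl.get_ft_torque(): the same for the moment, N m.
- ctrl.get_opening(): opening from 0.0 (shut) to 1.0 (fully open).
- ctrl.get_grip_force(): force on a finger pad.
Only numpy, scipy, OpenCV 4.12 (cv2) and the standard library are available. Lean on these libraries where they do the work, as an engineer would, in place of code of your own. Each camera call takes 0.05 s, during which the arm holds its last target. There are 200 camera calls.

### The job

Squeeze the orange spring clamp open, take it off its wooden rail and push its open jaws well over the middle of the card's top edge and let it close there, so that it pinches the card and the stand's back plate together. Then take the blue contact-cleaning pen from its block and, in a light, slow stroke (a few centimetres a second), run its nib along the whole row of gold contacts from the left end to the right end as the robot sees it. Put the pen back upright and fully down in its block, leaving the card where it stands clamped and the loose parts on the mat alone.

Things in the scene. Friction and masses are not known exactly. Their poses are not given: they have to be found in the camera images.
- stand: grey slanted stand, fixed, base 110 x 110 x 8 mm; origin on the table under the foot of its back plate; x points to its back, y to its left seen from the front, z up. The aluminium back plate (6 mm thick, 96 mm wide) leans back 28 degrees from vertical; it meets the ledge 32 mm above the table, its top edge is flush with the card's. A 6 mm lip keeps the card on the ledge.
- card: green card, loose, 90 mm wide, 80 tall, 3 thick, leaning on the back plate. Origin: middle of lower edge, mid-thickness; z up the card along the slope, y left, -x out of its front (to the robot). Card and plate together are 9 mm thick, x = -1.5 to +7.5 mm. A chip (5 mm high) left and a capacitor (21 mm) right stand on its front, over 35 mm up and 18 mm or more from the middle.
- card_top (a point): middle of the card's top edge, mid-thickness
- contact_1 (a point): left end of the row of 17 gold contact strips (each 10 mm tall), on the card's front face, 18 mm up from the lower edge and 28 mm left of the middle
- contact_2 (a point): point of the row 14 mm to the right of contact_1
- contact_3 (a point): middle of the row
- contact_4 (a point): point of the row 14 mm right of the middle
- contact_5 (a point): right end of the row, 28 mm right of the middle
- rail: fixed parking rail for the clamp: grey base 50 x 64 x 10 mm with an upright wooden plate 9 mm thick (along x), 56 mm long (along y), its top 60 mm above the table. Origin: on the table under its middle.
- rail_top (a point): middle of the rail plate's top edge
- clamp: orange spring clamp, loose, 85 mm long, 20 wide (y), 40 g; starts pinching the rail, handles up. Origin: pivot, 14 mm over the rail's top. Handles rise 43 mm along +z, 47 mm over their tips (x) when gripping 9 mm; jaw pads 10 to 36 mm below the pivot. Squeezed along x (8 to 20 N) till parallel, 20 mm over all, the jaws open to 14 mm at the root, 30 at the tips. Bite 15 mm or more.
- clamp_bite (a point): middle of the jaw pads, 23 mm below the pivot along -z
- clamp_jaw (a joint): angle of the clamp's moving half, rad: 0 when the jaws are parallel 9 mm apart, -0.3 closed on nothing, 0.6 squeezed fully open
- pen_stand: fixed grey block 46 x 46 x 62 mm with a 16 mm square hole straight through; origin on the table under its middle
- stand_mouth (a point): centre of the hole's mouth, 62 mm above the table
- pen: blue contact-cleaning pen, loose, 122 mm long, 40 g, upright in its block at the start. Origin at the nib's end, z towards its rear. Round steel front part (11 mm thick) to z = 48 mm; black 22 mm square collar from 48 to 53 mm, resting on the block; 12 mm square blue barrel, sides along x and y, from 53 to 118 mm. Seated, its origin is 14 mm above the table.
- pen_tip (a point): end of the pen's white nib (2 mm radius), which springs back up to 8 mm into the pen (1 N at first, about 3 N fully in); pressing it in 3 to 5 mm gives a light, steady touch
- relay: loose pale cream relay 20 x 28 x 26 mm on the mat; origin under its middle; leave alone
- heat_sink: loose black heat sink 24 x 46 x 34 mm on the mat; origin under its middle; leave alone
- capacitor: loose dark blue capacitor 16 mm across, 26 mm tall, on the mat; origin under its middle; leave alone
Not all that is in view belongs to the job. Of the things that look like the clamp, the largest one is meant.

How it is judged:
By the outcome, as a careful person would: the job done as asked, in the order asked, and still so for the second after the job is handed in, with the robot touching nothing.
It also fails if it takes over 64 s, if anything falls off the work surface, if the arm or the gripper's body presses on something with over 40 N, if the wrist force passes 120 N, or if a joint passes its speed limit or range.

## Working session

There is one attempt and no reset: what is moved stays moved. The work goes in short steps, each a Python script; the robot and the scene stay as the last script left them, time stands still between calls to the robot, and variables do not carry over. Pictures are saved under pics/ and viewed, at most 10 in all, crops included, and the job is handed in when it is done.

```bash
mkdir -p pics; python3 - <<'E'
from station import ctrl
import cv2,numpy as np
for n in("scene","top"):
    im=ctrl.grab_frame(n);cv2.imwrite(f"pics/{n}0.png",im[:,:,::-1])
    c=ctrl.get_calibration(n);print(n,{k:(np.round(v,4).tolist()) for k,v in c.items()})
print(ctrl.get_time(),ctrl.get_tcp_rot())
E
```

```text
scene {'fx': 559.9893, 'fy': 559.9893, 'cx': 315.342, 'cy': 241.8763, 'extrinsics': [[-0.8299, 0.2639, -0.4915, 0.1476], [-0.5574, -0.3573, 0.7494, 0.3781], [0.0222, 0.8959, 0.4436, 0.4742], [0.0, 0.0, 0.0, 1.0]]}
top {'fx': 601.4174, 'fy': 601.4174, 'cx': 328.6627, 'cy': 239.8519, 'extrinsics': [[0.026, 0.9872, -0.1576, 0.4141], [-0.9996, 0.0275, 0.0074, -0.2605], [0.0117, 0.1573, 0.9875, 0.9821], [0.0, 0.0, 0.0, 1.0]]}
0.1 [ 7.27790645e-01 -3.05552946e+00 -2.99759383e-03]
```

View pics/scene0.png

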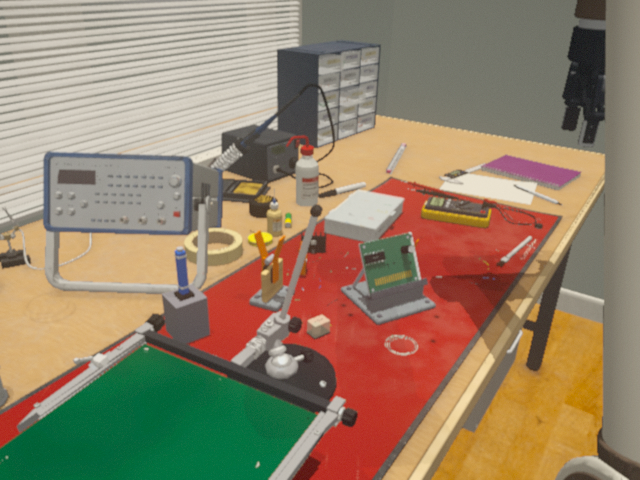

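View pics/top0.png

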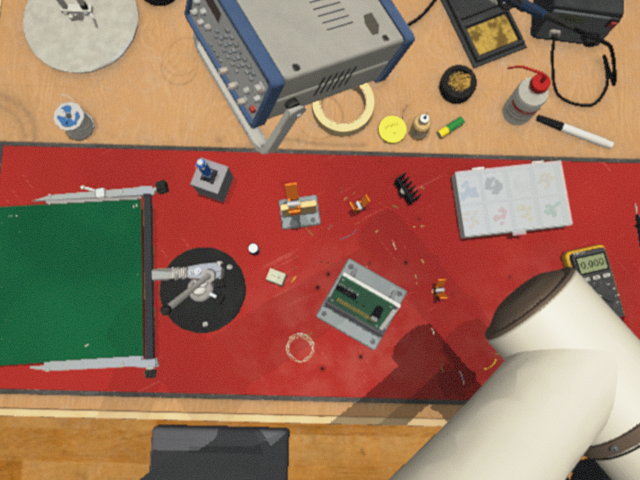

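The scene view shows the pen (181,270), its block (186,315), the clamp on the rail (270,270) and the stand (390,275). The top view shows the pen (205,168), the clamp (291,195) and the stand (362,303), with a holder arm at (200,285).

Clamp candidates in the top view are (291,195), large and on the wooden rail, then (359,204) and (440,289), both small and loose. I choose (291,195) and will check it in a close crop.

```bash
cat > h.py <<'E'
from station import ctrl
import cv2,numpy as np
from scipy.spatial.transform import Rotation as R
from scipy.optimize import least_squares
def proj(c,P):
    E=np.array(c["extrinsics"]);p=(np.atleast_2d(P)-E[:3,3])@E[:3,:3]
    return np.c_[c["cx"]+c["fx"]*p[:,0]/-p[:,2],c["cy"]+c["fy"]*p[:,1]/p[:,2]]
def ray(c,u,v):
    E=np.array(c["extrinsics"]);d=E[:3,:3]@np.array([(u-c["cx"])/c["fx"],-(v-c["cy"])/c["fy"],-1]);return E[:3,3],d/np.linalg.norm(d)
def atz(c,u,v,z):
    o,d=ray(c,u,v);return o+d*(z-o[2])/d[2]
def tri(obs):
    A=np.zeros((3,3));b=np.zeros(3)
    for c,u,v in obs:
        o,d=ray(c,u,v);M=np.eye(3)-np.outer(d,d);A+=M;b+=M@o
    X=np.linalg.solve(A,b);return X,[np.round(proj(c,X)[0]-[u,v],1).tolist() for c,u,v in obs]
def rv(yaw,z=(0,0,-1)):
    "tool z along z, closing line y horizontal at heading yaw"
    z=np.array(z,float);z/=np.linalg.norm(z);y=np.array([np.cos(yaw),np.sin(yaw),0]);y-=z*(y@z);y/=np.linalg.norm(y)
    return R.from_matrix(np.c_[np.cross(y,z),y,z]).as_rotvec()
E
python3 - <<'E'
from h import *
im=cv2.imread("pics/top0.png")
cv2.imwrite("pics/topc.png",cv2.resize(im[145:365,180:470],None,fx=2.7,fy=2.7,interpolation=cv2.INTER_CUBIC))
im=cv2.imread("pics/scene0.png")
cv2.imwrite("pics/scenec.png",cv2.resize(im[190:390,155:445],None,fx=2.7,fy=2.7,interpolation=cv2.INTER_CUBIC))
c=ctrl.get_calibration("wrist");E=np.array(c["extrinsics"])
T=np.eye(4);T[:3,:3]=R.from_rotvec(ctrl.get_tcp_rot()).as_matrix();T[:3,3]=ctrl.get_tool_pos()
print(np.linalg.inv(T)@E,c["fx"],c["cx"],c["cy"])
t=ctrl.get_calibration("top")
for u,v in((205,168),(297,205),(362,303)):print(atz(t,u,v,.06))
E
```

```text
[[-1.28690558e-04  9.58590841e-01  2.84786908e-01  7.19284221e-02]
 [ 9.99999972e-01  6.66241664e-05  2.27627173e-04 -8.70595851e-04]
 [ 1.99227633e-04  2.84786930e-01 -9.58590823e-01 -1.43074590e-01]
 [ 0.00000000e+00  0.00000000e+00  0.00000000e+00  1.00000000e+00]] 410.6043627041729 324.91232062580065 240.6010826399406
[ 0.67070253 -0.06929788  0.06      ]
[ 0.61517527 -0.21646181  0.06      ]
[ 0.46504215 -0.32093842  0.06      ]
```

View pics/topc.png

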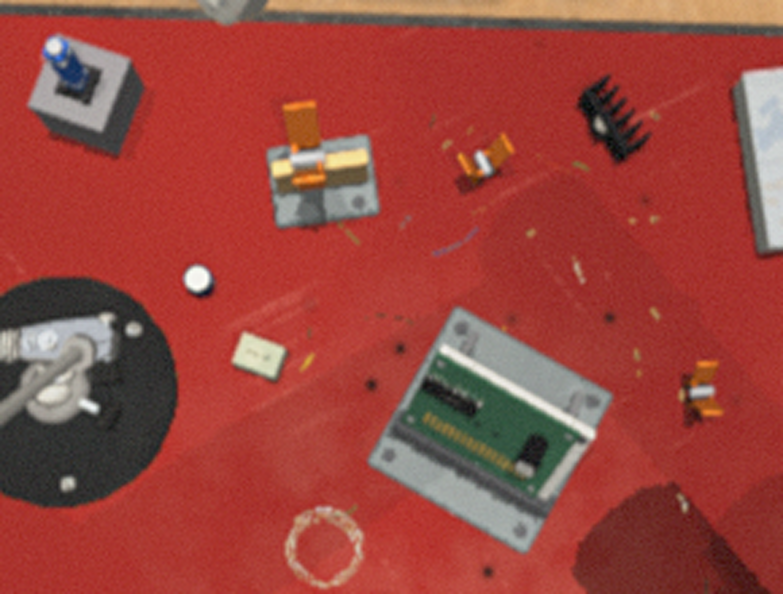

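View pics/scenec.png

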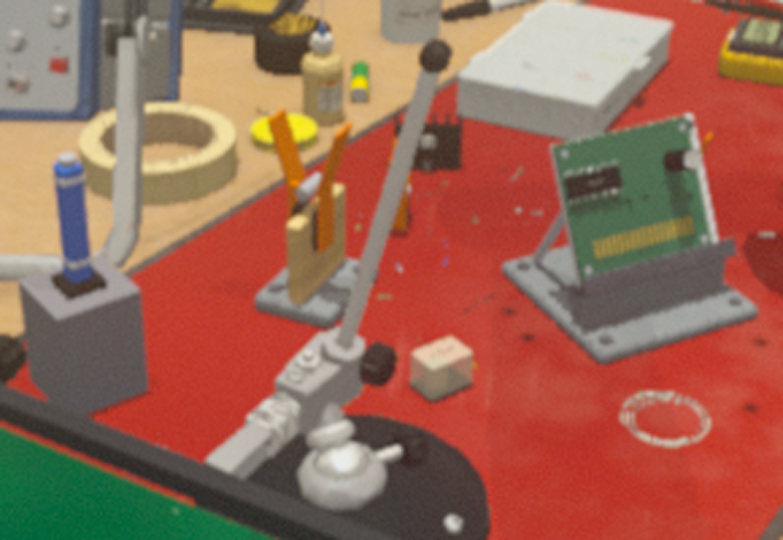

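Crops confirm the choice. The large orange clamp straddles the wooden plate (top-crop 305,150; scene-crop 310,190), and the other two are small and lie loose. Now closer wrist views.

```bash
python3 - <<'E'
from h import *
import pickle
cal={n:ctrl.get_calibration(n) for n in("scene","top")}
for n,p in(("w3",(0.40,-0.27,0.24)),("w2",(0.50,-0.31,0.24)),("w1",(0.57,-0.14,0.24))):
    ctrl.move_pose(p,rv(np.pi/2));ctrl.pause(.1)
    cal[n]=ctrl.get_calibration("wrist");im=ctrl.grab_frame("wrist")[:,:,::-1]
    cv2.imwrite(f"pics/{n}.png",im)
    cv2.imwrite(f"pics/{n}b.png",cv2.resize(im,(800,600),interpolation=cv2.INTER_CUBIC))
pickle.dump(cal,open("cal.pkl","wb"));print(ctrl.get_time(),ctrl.get_q())
t,s=cal["top"],cal["scene"]
print("ball",tri([(t,165,310),(s,317,210)]))
E
```

```text
3.0167 [ 3.28901785e-02  3.13512935e-01 -7.56977285e-02  1.18725935e-04
 -1.18139474e+00 -1.60546171e+00]
ball (array([ 0.44010229, -0.06982145,  0.24625408]), [[-0.1, -0.1], [0.2, 0.0]])
```

View pics/w1b.png

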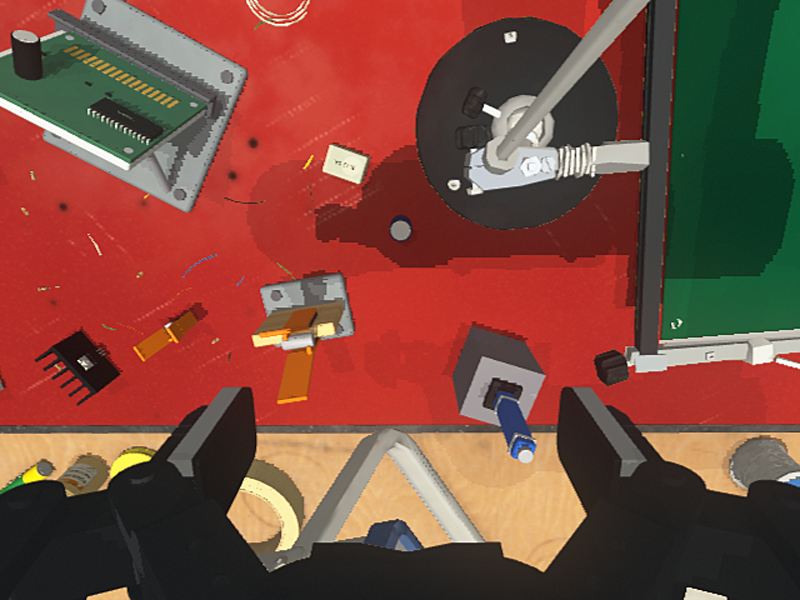

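View pics/w2b.png

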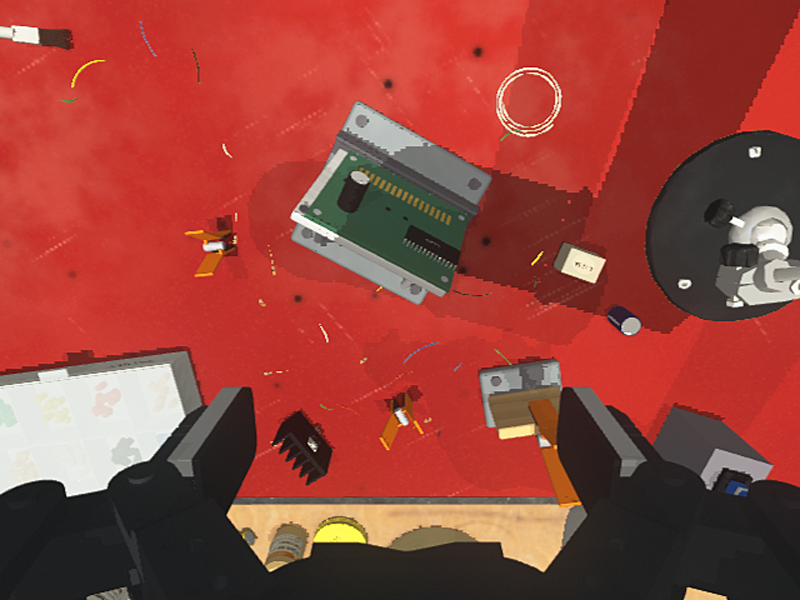

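w1b shows the pen's rear cap at (526,456), its collar (503,393) and block, the clamp pivot (298,341), the rear handle tip (292,402) and the rail. w2b shows the stand, with card row ends at about (449,219) and (364,177) and plate top corners (447,295) and (293,215). I'll enlarge the clamp and pen, and fit the card pose.

```bash
cat > fit.py <<'E'
from h import *
import pickle
cal=pickle.load(open("cal.pkl","rb"))
def px(v,u,w):
    return {"w1":(u*.8,w*.8),"w2":(u*.8,w*.8),"w3":(u*.8,w*.8),"top":(u/2.7+180,w/2.7+145),"scene":(u/2.7+155,w/2.7+190)}[v]
def Rc(yaw,lean=np.radians(28)): # card axes
    return R.from_euler("ZY",[yaw,lean]).as_matrix()
mm=.001
C1=np.array([-1.5,28,18])*mm;C5=np.array([-1.5,-28,18])*mm
TLb=np.array([7.5,48,80])*mm;TRb=np.array([7.5,-48,80])*mm;TL=np.array([-1.5,45,80])*mm;TR=np.array([-1.5,-45,80])*mm
obs=[("w2",449,219,C1),("w2",364,177,C5),("w1",172,103,C1),("w1",71,50,C5),("top",425,417,C1),("top",517,467,C5),
("scene",597,247,C1),("scene",690,228,C5),("scene",553,147,TL),("scene",690,115,TR),("w2",447,296,TLb),("w2",293,216,TRb),("w1",128,167,TLb)]
def fitcard(obs=obs):
    def f(p):
        return np.concatenate([(proj(cal[v],p[:3]+Rc(p[3])@P)[0]-px(v,a,b)) for v,a,b,P in obs])
    r=least_squares(f,[.45,-.32,.033,-.49],loss="soft_l1",f_scale=1.);return r.x,f(r.x).reshape(-1,2)
E
python3 - <<'E'
from fit import *
p,r=fitcard();print(p)
for o,e in zip(obs,r):print(o[0],o[3]*1e3,np.round(e,1))
im=cv2.imread("pics/w1.png")
a=cv2.resize(im[205:330,195:285],None,fx=4.4,fy=4.4,interpolation=cv2.INTER_CUBIC)
b=cv2.resize(im[250:375,355:445],None,fx=4.4,fy=4.4,interpolation=cv2.INTER_CUBIC)
cv2.imwrite("pics/m1.png",np.hstack([a,b]))
def T(n,*o):
    print(n,*tri([(cal[v],*px(v,a,b)) for v,a,b in o]))
T("pivot",("w1",298,341),("top",307,160),("scene",308,185))
T("backtip",("w1",292,402),("top",300,103),("scene",275,115))
T("penrear",("w1",526,456),("top",56,45),("scene",68,158))
T("collar",("w1",503,393),("top",77,83),("scene",80,281))
E
```

```text
[ 0.44923797 -0.30863002  0.03098212 -0.51618437]
w2 [-1.5 28.  18. ] [-6.1 -2.9]
w2 [ -1.5 -28.   18. ] [ 1.1 -4.3]
w1 [-1.5 28.  18. ] [-4.2 -2.7]
w1 [ -1.5 -28.   18. ] [6.2 0.1]
top [-1.5 28.  18. ] [2.7 0.7]
top [ -1.5 -28.   18. ] [-0.2  1. ]
scene [-1.5 28.  18. ] [ 2.  -0.3]
scene [ -1.5 -28.   18. ] [-1.9 -0.8]
scene [-1.5 45.  80. ] [ 0.8 -1.5]
scene [ -1.5 -45.   80. ] [-0.3 -0.1]
w2 [ 7.5 48.  80. ] [-2.2  2.8]
w2 [  7.5 -48.   80. ] [1.4 1. ]
w1 [ 7.5 48.  80. ] [4.6 6.1]
pivot [ 0.61572348 -0.21124615  0.07307681] [[0.2, -1.6], [-0.4, -1.5], [0.9, 0.0]]
backtip [ 0.63831289 -0.20872167  0.11175806] [[-0.3, -2.6], [-0.2, -1.0], [-0.2, -0.3]]
penrear [ 0.6607605  -0.07632848  0.13288138] [[-2.1, -2.8], [-0.9, -0.7], [-0.4, -0.6]]
collar [ 0.658601   -0.07543957  0.06252122] [[-0.5, -1.1], [-0.4, -0.6], [0.1, -0.1]]
```

View pics/m1.png

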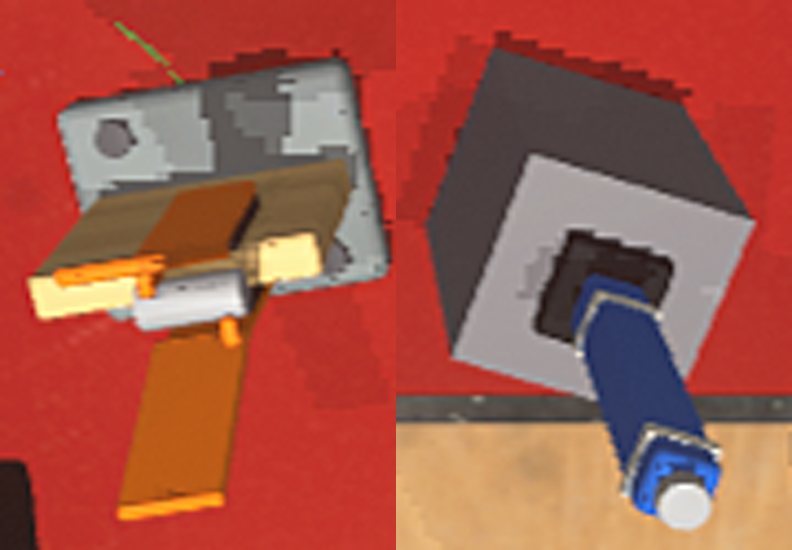

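m1 left shows the rail's top face (35–130,295) to (320,255), the pivot cylinder (190,298) and the rear handle tip edge (120,513)–(223,500). m1 right shows block top corners (532,153), (754,222) and (452,358), the collar (605,285) and the pen rear cap (685,505). Next I refine the contact row by colour and check for wrist distortion.

```bash
python3 - <<'E'
from fit import *
print(ctrl.get_calibration("wrist").keys())
p,_=fitcard()
for n in("w1","w2","w3","top","scene"):
    im=cv2.imread(f"pics/{n}{'0' if n in('top','scene') else ''}.png");hsv=cv2.cvtColor(im,cv2.COLOR_BGR2HSV)
    m=((hsv[...,0]>15)&(hsv[...,0]<32)&(hsv[...,1]>110)&(hsv[...,2]>90)).astype(np.uint8)
    q=proj(cal[n],p[:3]+Rc(p[3])@np.array([-.0015,0,.018]))[0]
    k=np.zeros_like(m);cv2.circle(k,tuple(int(t) for t in q),55 if n[0]=='w' else 28,1,-1);m&=k
    m=cv2.morphologyEx(m,cv2.MORPH_CLOSE,np.ones((5,5)))
    nn,lab,st,ce=cv2.connectedComponentsWithStats(m);i=1+st[1:,4].argmax()
    ys,xs=np.nonzero(lab==i);r=cv2.minAreaRect(np.c_[xs,ys].astype(np.float32))
    P=proj(cal[n],[p[:3]+Rc(p[3])@np.array([-.0015,y,.018]) for y in(.028,0,-.028)])
    print(n,"c",np.round(ce[i],1),"rect",np.round(r,1).tolist() if 0 else r,st[i],"pred",np.round(P,1).tolist())
im=cv2.imread("pics/w3.png");cv2.imwrite("pics/w3b.png",cv2.resize(im[100:400,120:520],(800,600),interpolation=cv2.INTER_CUBIC))
E
```

```text
dict_keys(['fx', 'fy', 'cx', 'cy', 'extrinsics'])
w1 c [96.8 60.8] rect ((96.51383972167969, 60.474056243896484), (99.58824157714844, 8.352941513061523), 28.07248878479004) [ 51  37  92  49 724] pred [[133.4, 79.7], [98.6, 60.2], [63.0, 40.1]]
w2 c [325.5 157.6] rect ((323.076416015625, 156.35986328125), (83.79913330078125, 7.262591361999512), 28.610458374023438) [287 134  74  46 502] pred [[353.1, 172.3], [323.0, 155.0], [292.3, 137.3]]
w3 c [277.9 272.9] rect ((278.00885009765625, 272.9067687988281), (76.92143249511719, 9.3822660446167), 26.003345489501953) [242 253  72  41 660] pred [[306.3, 285.6], [278.1, 271.0], [249.3, 256.0]]
top c [353.3 308.3] rect ((353.15386962890625, 308.23077392578125), (37.210418701171875, 2.9768333435058594), 29.74488067626953) [337 298  33  21  80] pred [[340.1, 300.1], [355.7, 309.5], [371.3, 318.9]]
scene c [392.6 277.3] rect ((392.6991882324219, 277.2469177246094), (6.119487762451172, 37.1678352355957), 75.0685806274414) [375 270  37  15 218] pred [[378.1, 281.2], [393.6, 277.4], [408.7, 273.6]]
```

View pics/w3b.png

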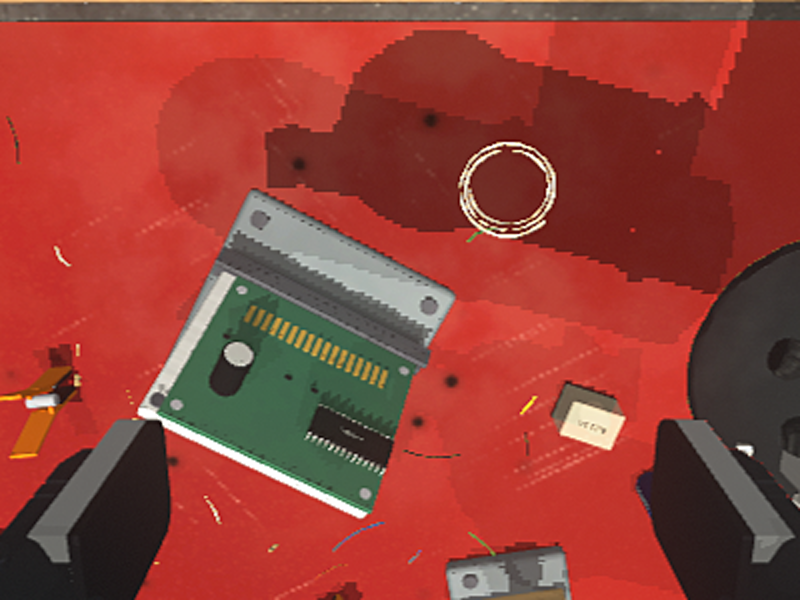

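w3b shows row ends (384,377) and (250,313) and plate top back corners (367,517) and (143,413). Compared with the 90 mm card edge, the gold row spans about ±32 mm, slightly beyond contacts 1 and 5, so I'll stroke a bit wider. Refitting.

```bash
cat >> fit.py <<'E'
C1=np.array([-1.5,32,18])*mm;C5=np.array([-1.5,-32,18])*mm
raw=lambda v,u,w:(v,u/.8,w/.8) if v[0]=='w' else (v,(u-(180 if v=='top' else 155))*2.7,(w-(145 if v=='top' else 190))*2.7)
w3=lambda u,w:raw("w3",120+u/2,100+w/2)
obs2=[("w2",449,219,C1),("w2",364,177,C5),("w1",172,103,C1),("w1",71,50,C5),("top",425,417,C1),("top",517,467,C5),
("scene",597,247,C1),("scene",690,228,C5),("scene",553,147,TL),("scene",690,115,TR),("w2",447,296,TLb),("w2",293,216,TRb),("w1",128,167,TLb),
(*w3(384,377),C1),(*w3(250,313),C5),(*w3(367,517),TLb),(*w3(143,414),TRb)]
E
python3 - <<'E'
from fit import *
p,r=fitcard(obs2);print(p)
for o,e in zip(obs2,r):print(o[0],o[3]*1e3,np.round(e,1))
p2,r2=fitcard([o for o in obs2 if o[0][0]=='w']);print(p2)
p2,r2=fitcard([o for o in obs2 if o[0][0]!='w']);print(p2)
# clamp & pen from m1
A=lambda u,v:(cal["w1"],195+u/4.4,205+v/4.4);B=lambda u,v:(cal["w1"],355+(u-396)/4.4,250+v/4.4)
z=.06
for n,q in dict(railLfront=A(38,282),railLback=A(38,318),railRfront=A(318,234),railRback=A(322,275)).items():print(n,atz(*q,z))
bc=[atz(*B(*k),.062) for k in((532,153),(754,222),(452,358))];print("block",bc, "centre",(bc[1]+bc[2])/2)
for n,q in dict(rtip1=A(120,513),rtip2=A(223,500)).items():print(n,atz(*q,.117))
print("piv",atz(*A(190,298),.079),"ends",atz(*A(138,306),.079),atz(*A(247,292),.079))
col=[atz(*B(*k),.067) for k in((573,230),(673,262),(537,333))];print("collar",col,(col[1]+col[2])/2)
print("rear",atz(*B(685,505),.136))
T=cal["top"];t=lambda u,v,z:atz(T,u/2.7+180,v/2.7+145,z)
print("top: piv",t(307,160,.079),"rear",t(56,45,.136),"blk",(t(130,58,.062)+t(30,103,.062))/2)
E
```

```text
[ 0.44926791 -0.30856786  0.03171388 -0.50318217]
w2 [-1.5 32.  18. ] [-1.4 -0.7]
w2 [ -1.5 -32.   18. ] [-3.5 -6.3]
w1 [-1.5 32.  18. ] [ 0.6 -0.4]
w1 [ -1.5 -32.   18. ] [ 0.4 -2.3]
top [-1.5 32.  18. ] [ 0.3 -0.5]
top [ -1.5 -32.   18. ] [2.1 2. ]
scene [-1.5 32.  18. ] [-0.2 -0. ]
scene [ -1.5 -32.   18. ] [ 0.1 -1.8]
scene [-1.5 45.  80. ] [ 0.7 -1.7]
scene [ -1.5 -45.   80. ] [-0.8 -0.6]
w2 [ 7.5 48.  80. ] [-0.9  2.8]
w2 [  7.5 -48.   80. ] [1.6 2.4]
w1 [ 7.5 48.  80. ] [5.3 5.8]
w3 [-1.5 32.  18. ] [-1.4 -0.8]
w3 [ -1.5 -32.   18. ] [-0.1 -2. ]
w3 [ 7.5 48.  80. ] [0.7 1.6]
w3 [  7.5 -48.   80. ] [ 0.8 -0.3]
[ 0.44903865 -0.30815993  0.03326309 -0.50940536]
[ 0.44887872 -0.30708962  0.03062224 -0.51321804]
railLfront [ 0.61877379 -0.24338404  0.06      ]
railLback [ 0.62612767 -0.24401385  0.06      ]
railRfront [ 0.60918731 -0.18960827  0.06      ]
railRback [ 0.61743763 -0.18918875  0.06      ]
block [array([ 0.63235101, -0.09023375,  0.062     ]), array([ 0.64684325, -0.04658096,  0.062     ]), array([ 0.67620928, -0.1043299 ,  0.062     ])] centre [ 0.66152626 -0.07545543  0.062     ]
rtip1 [ 0.63767491 -0.21547905  0.117     ]
rtip2 [ 0.63535326 -0.19852049  0.117     ]
piv [ 0.61477747 -0.21031725  0.079     ] ends [ 0.61630226 -0.21977988  0.079     ] [ 0.61364157 -0.20000182  0.079     ]
collar [array([ 0.64613952, -0.08254375,  0.067     ]), array([ 0.6528891 , -0.06299744,  0.067     ]), array([ 0.66802592, -0.08851555,  0.067     ])] [ 0.66045751 -0.0757565   0.067     ]
rear [ 0.66096027 -0.07560531  0.136     ]
top: piv [ 0.61204957 -0.21227852  0.079     ] rear [ 0.65885133 -0.078345    0.136     ] blk [ 0.65934703 -0.0776916   0.062     ]
```

Poses agree within about 2 mm. I'll write the plan as code and check reachability.

```bash
cat > plan.py <<'E'
from fit import *
p=np.array([.4490,-.3080,.0325,-.509]);RC=Rc(p[3]);cx,cy,cz=RC.T
card=lambda x,y,z:p[:3]+RC@(np.array([x,y,z])*mm)
CL=np.array([.616,-.2105,.074]);CLYAW=np.radians(9)
PEN=np.array([.6600,-.0765,.014]);PENH=np.radians(71.5)
def rot(y,z):
    z=z/np.linalg.norm(z);y=y-z*(y@z);y/=np.linalg.norm(y);return R.from_matrix(np.c_[np.cross(y,z),y,z]).as_rotvec()
def clamp_pose(h,s=1,x=3,y=0): return card(x,y,80+h)+cz*.011, rot(s*cx,-cz)
def pen_dir(tau,yaw=0):
    d=np.cos(tau)*cx-np.sin(tau)*cz; return R.from_rotvec(yaw*cz).apply(d)
def pen_pose(y,tau,press,yaw=0,up=18):
    d=pen_dir(tau,yaw); return card(-1.5,y,up)-d*(.060-press), rot(cy-0,d)
E
python3 - <<'E'
from plan import *
f=lambda a:None if a is None else np.round(a,2).tolist()
for s in(1,-1):
    y=CLYAW+(0 if s==1 else np.pi)
    print(s,"pick",f(ctrl.ik(CL+[0,0,.011],rv(y))),f(ctrl.ik(CL+[0,0,.12],rv(y))))
    for h in(12,50,90):print("  place",h,f(ctrl.ik(*clamp_pose(h,s))))
print("pen",f(ctrl.ik(PEN+[0,0,.06],rv(PENH))),f(ctrl.ik(PEN+[0,0,.20],rv(PENH))))
for t in(0,10,15,20,25,30):
    for w in(-20,0,20):
        print(t,w,[f(ctrl.ik(*pen_pose(y,np.radians(t),pr,np.radians(w)))) for y,pr in((35,.004),(-35,.004),(0,-.04))])
E
```

```text
1 pick [-0.08, 0.55, -0.1, -0.0, -0.91, -2.9] [-0.08, 0.45, 0.02, -0.0, -1.14, -2.9]
  place 12 [-0.36, 0.68, 0.17, -0.07, -1.55, 3.01]
  place 50 [-0.36, 0.68, 0.26, -0.07, -1.64, 3.01]
  place 90 [-0.37, 0.69, 0.36, -0.07, -1.73, 3.0]
-1 pick [-0.08, 0.55, -0.1, 0.0, -0.91, 0.24] [-0.08, 0.45, 0.02, 0.0, -1.14, 0.24]
  place 12 [-0.36, 0.68, 0.17, -0.07, -1.55, -0.13]
  place 50 [-0.36, 0.68, 0.26, -0.07, -1.64, -0.13]
  place 90 [-0.37, 0.69, 0.36, -0.07, -1.73, -0.14]
pen [0.13, 0.59, -0.08, 0.0, -0.91, -2.02] [0.13, 0.46, 0.09, 0.0, -1.2, -2.02]
0 -20 [None, None, None]
0 0 [[-1.15, 0.58, -1.03, -2.51, -1.11, 1.6], [-1.29, 0.52, -0.89, -2.29, -0.97, 1.44], [-1.31, 0.46, -1.01, -2.3, -1.01, 1.48]]
0 20 [[-1.17, 0.51, -0.69, -1.89, -0.96, 1.0], [-1.26, 0.51, -0.59, -1.73, -0.98, 0.87], [-1.29, 0.44, -0.67, -1.71, -0.99, 0.87]]
10 -20 [None, None, None]
10 0 [[-1.0, 0.32, -0.84, -2.37, -0.56, 1.2], [-1.09, 0.31, -0.71, -2.07, -0.51, 0.95], [-1.01, 0.17, -0.76, -2.02, -0.44, 0.82]]
10 20 [[-0.98, 0.35, -0.58, -1.65, -0.69, 0.48], [-1.1, 0.38, -0.5, -1.51, -0.76, 0.41], [-1.08, 0.28,
[... 166 characters left out ...]
 -0.28, 0.45], None]
15 20 [[-0.87, 0.3, -0.53, -1.47, -0.58, 0.17], [-1.0, 0.34, -0.47, -1.36, -0.67, 0.15], [-0.96, 0.23, -0.52, -1.31, -0.66, 0.06]]
20 -20 [None, None, None]
20 0 [None, None, None]
20 20 [[-0.74, 0.27, -0.49, -1.25, -0.5, -0.16], [-0.89, 0.31, -0.44, -1.18, -0.61, -0.12], [-0.84, 0.2, -0.49, -1.12, -0.6, -0.24]]
25 -20 [None, None, None]
25 0 [None, None, None]
25 20 [[-0.62, 0.26, -0.48, -1.02, -0.45, -0.5], [-0.8, 0.3, -0.42, -1.0, -0.57, -0.39], [-0.73, 0.19, -0.47, -0.92, -0.56, -0.53]]
30 -20 [None, None, None]
30 0 [None, None, None]
30 20 [[-0.53, 0.26, -0.47, -0.8, -0.44, -0.8], [-0.71, 0.29, -0.41, -0.82, -0.56, -0.64], [-0.64, 0.18, -0.46, -0.74, -0.56, -0.79]]
```

```bash
python3 - <<'E'
from plan import *
r=rv(CLYAW+np.pi)
ctrl.move_pose(CL+[0,0,.12],r)
print("down",ctrl.move_linear(CL+[0,0,.011],feed=.1,force_limit=8),ctrl.get_tool_pos())
ctrl.set_gripper(0.0);print("open",ctrl.get_opening(),ctrl.get_grip_force(),ctrl.get_contact_force())
print("up",ctrl.move_linear(CL+[0,0,.125],feed=.12,force_limit=15),ctrl.get_opening())
P=clamp_pose(70,-1);ctrl.move_pose(*P)
P=clamp_pose(45,-1);ctrl.move_linear(P[0],feed=.06);ctrl.pause(.2)
print(ctrl.get_tool_pos()-P[0],ctrl.get_opening(),ctrl.get_time())
im={}
for n in("top","scene"):
    im[n]=ctrl.grab_frame(n)[:,:,::-1];cv2.imwrite(f"pics/{n}1.png",im[n])
a=cv2.resize(im["top"][230:360,310:440],(400,400),interpolation=cv2.INTER_CUBIC)
b=cv2.resize(im["scene"][205:335,330:460],(400,400),interpolation=cv2.INTER_CUBIC)
cv2.imwrite("pics/m2.png",np.hstack([a,b]))
E
```

```text
down False [ 0.61656131 -0.21060107  0.08583952]
open 0.19555392295406113 62.06308364868164 [ 0.68890002 -0.65554173 -0.32306168]
up False 0.18808926653944963
[ 0.00024116 -0.00017048  0.00028879] 0.19080885169344955 9.0917
```

View pics/m2.png

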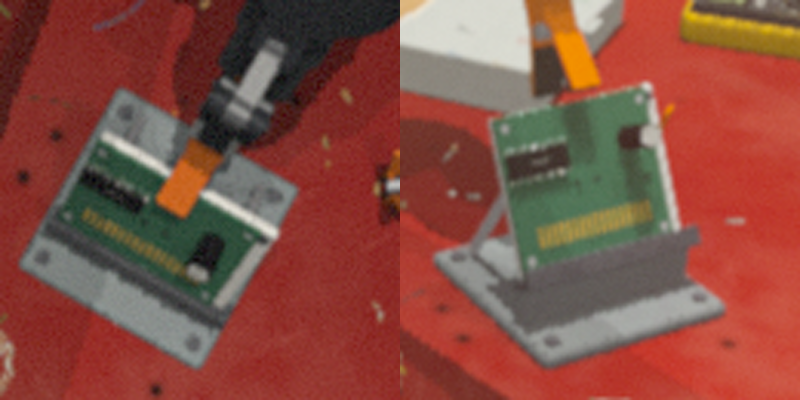

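m2 shows the open clamp straddling the card's top edge. The front jaw tip is at top-crop (157,203)–(186,217) and scene-crop (568,88)–(601,82), and the rear jaw is behind the plate. I'll check this numerically against the prediction.

```bash
python3 - <<'E'
from plan import *
k=3.0769
L=tri([(cal["top"],310+157/k,230+203/k),(cal["scene"],330+168/k,205+88/k)])
Rr=tri([(cal["top"],310+186/k,230+217/k),(cal["scene"],330+201/k,205+82/k)])
for n,(X,r) in(("L",L),("R",Rr)):print(n,((X-p[:3])@RC*1e3).round(1),r)
# plate/card top corners seen now
for n,t,s in(("TL",(100,140),(491,120)),("TR",(270,237),(650,86))):
    X,r=tri([(cal["top"],310+t[0]/k,230+t[1]/k),(cal["scene"],330+(s[0]-400)/k,205+s[1]/k)]);print(n,((X-p[:3])@RC*1e3).round(1),r)
E
```

```text
L [-16.1   6.8  84.9] [[-0.8, -1.9], [1.9, 0.2]]
R [-16.3  -9.9  85.2] [[-0.2, -0.5], [0.5, 0.1]]
TL [ 2.1 43.8 77.3] [[-0.4, -0.8], [0.9, 0.1]]
TR [  2.8 -50.   77.5] [[-0.1, -0.2], [0.2, 0.0]]
```

```bash
python3 - <<'E'
from plan import *
P=clamp_pose(12.5,-1)
print("in",ctrl.move_linear(P[0],feed=.06,force_limit=10),(ctrl.get_tool_pos()-P[0])@RC*1e3,ctrl.get_contact_force(),ctrl.get_time())
E
```

```text
in True [-0.31754087 -0.11287088  0.2503132 ] [ 1.45735816 -0.60833742  3.92977009] 9.7333
```

```bash
python3 - <<'E'
from plan import *
ctrl.set_gripper(.4);ctrl.set_gripper(1.0);print(ctrl.get_contact_force(),ctrl.get_opening())
ctrl.move_linear(clamp_pose(75,-1)[0],feed=.15);print(ctrl.get_time())
im={}
for n in("top","scene"):
    im[n]=ctrl.grab_frame(n)[:,:,::-1];cv2.imwrite(f"pics/{n}2.png",im[n])
a=cv2.resize(im["top"][230:360,310:440],(400,400),interpolation=cv2.INTER_CUBIC)
b=cv2.resize(im["scene"][205:335,330:460],(400,400),interpolation=cv2.INTER_CUBIC)
cv2.imwrite("pics/m3.png",np.hstack([a,b]))
f=lambda a:None if a is None else np.round(a,2).tolist()
for th in(-90,0,90):
  for tau,yw in((15,20),(18,20),(20,25)):
    out=[]
    for y,pr in((36,-.05),(36,.004),(-36,.004),(-36,-.05)):
        d=pen_dir(np.radians(tau),np.radians(yw));P=pen_pose(y,np.radians(tau),pr,np.radians(yw),17)
        out.append(f(ctrl.ik(P[0],rot(R.from_rotvec(np.radians(th)*d).apply(cy),d))))
    print(th,tau,out)
E
```

```text
[0.34153855 0.3978643  0.67533799] 0.9995609588824025
11.175
-90 15 [[-0.89, 0.18, -0.56, -1.34, -0.61, 1.6], [-0.87, 0.31, -0.53, -1.48, -0.58, 1.75], [-1.0, 0.34, -0.47, -1.36, -0.68, 1.73], [-1.05, 0.24, -0.49, -1.25, -0.73, 1.63]]
-90 18 [[-0.81, 0.16, -0.54, -1.21, -0.56, 1.4], [-0.79, 0.28, -0.51, -1.35, -0.53, 1.55], [-0.94, 0.32, -0.45, -1.26, -0.63, 1.57], [-0.98, 0.22, -0.47, -1.15, -0.69, 1.46]]
-90 20 [[-0.84, 0.2, -0.49, -1.13, -0.68, 1.33], [-0.8, 0.31, -0.46, -1.24, -0.62, 1.44], [-0.94, 0.35, -0.4, -1.16, -0.72, 1.46], [-0.99, 0.26, -0.41, -1.07, -0.79, 1.39]]
0 15 [[-0.89, 0.18, -0.56, -1.34, -0.61, 0.03], [-0.87, 0.31, -0.53, -1.48, -0.58, 0.18], [-1.0, 0.34, -0.47, -1.36, -0.68, 0.16], [-1.05, 0.24, -0.49, -1.25, -0.73, 0.06]]
0 18 [[-0.81, 0.16, -0.54, -1.21, -0.56, -0.17], [-0.79, 0.28, -0.51, -1.35, -0.53, -0.02], [-0.94, 0.32, -0.45, -1.26, -0.63, -0.0], [-0.98, 0.22, -0.47, -1.15, -0.69, -0.11]]
0 20 [[-0.84, 0.2, -0.49, -1.13, -0.68, -0.24], [-0.8, 0.31, -0.46, -1.24, -0.62, -0.13], [-0.94, 0.35, -0.4, -1.16, -0.72, -0.11], [-0.99, 0.26, -0.41, -1.07, -0.79, -0.18]]
90 15 [[-0.89, 0.18, -0.56, -1.34, -0.61, -1.54], [-0.87, 0.31, -0.53, -1.48, -0.58, -1.39], [-1.0, 0.34, -0.47, -1.36, -0.68, -1.41], [-1.05, 0.24, -0.49, -1.25, -0.73, -1.52]]
90 18 [[-0.81, 0.16, -0.54, -1.21, -0.56, -1.74], [-0.79, 0.28, -0.51, -1.35, -0.53, -1.59], [-0.94, 0.32, -0.45, -1.26, -0.63, -1.57], [-0.98, 0.22, -0.47, -1.15, -0.69, -1.68]]
90 20 [[-0.84, 0.2, -0.49, -1.13, -0.68, -1.81], [-0.8, 0.31, -0.46, -1.24, -0.62, -1.71], [-0.94, 0.35, -0.4, -1.16, -0.72, -1.68], [-0.99, 0.26, -0.41, -1.07, -0.79, -1.75]]
```

View pics/m3.png

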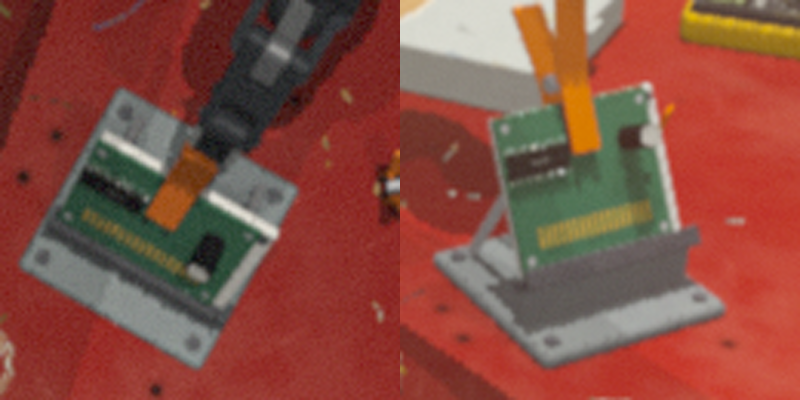

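m3 shows the clamp closed on the card's top edge at mid-width, with its front jaw down to scene-crop (585,150) and the card undisturbed. My picture budget is now used up, so from here I rely on forces and image code. Next, the pen.

```bash
python3 - <<'E'
from plan import *
r=rv(PENH)
ctrl.move_linear(clamp_pose(120,-1)[0],feed=.2)
ctrl.move_pose((.60,-.20,.32),r)
ctrl.move_pose(PEN+[0,0,.20],r)
print("down",ctrl.move_linear(PEN+[0,0,.06],feed=.12,force_limit=6),ctrl.get_tool_pos())
f0=np.array(ctrl.get_contact_force());ctrl.set_gripper(0.0);print(ctrl.get_opening(),ctrl.get_grip_force(),np.array(ctrl.get_contact_force())-f0,ctrl.get_ft_torque())
print("up",ctrl.move_linear(PEN+[0,0,.22],feed=.12,force_limit=8),ctrl.get_opening())
ctrl.pause(.2);print(ctrl.get_tool_pos(),np.array(ctrl.get_contact_force())-f0,ctrl.get_time())
s=ctrl.grab_frame("scene");t=ctrl.grab_frame("top")
cv2.imwrite("pics/scene3.png",s[:,:,::-1]);cv2.imwrite("pics/top3.png",t[:,:,::-1])
E
```

```text
down False [ 0.66067212 -0.07649751  0.07502786]
0.13010405699391314 58.32805395126343 [ 0.05540225 -0.55913397  0.17471345] [0.00796284 0.02545136 0.01328648]
up False 0.12890651497428585
[ 0.65985525 -0.076496    0.23333079] [ 0.54477697 -0.40945073 -0.30249188] 17.5333
```

```bash
cat >> plan.py <<'E'
TAU,YW,UP=np.radians(18),np.radians(20),18.5
D=pen_dir(TAU,YW);RP=rot(R.from_rotvec(np.pi/2*D).apply(cy),D)
def pp(y,press,off=0.): return card(-1.5,y,UP)-D*(.061-press)-cx*off
E
python3 - <<'E'
from plan import *
r=rv(PENH)
print([None if ctrl.ik(pp(y,a),RP) is None else 1 for y,a in((36,-.08),(36,.005),(-36,.005),(-36,-.06))])
ctrl.move_linear((.60,-.17,.32),feed=.25)
ctrl.move_pose((.48,-.22,.32),r)
ctrl.move_pose(pp(36,-.08),RP)
ctrl.move_linear(pp(36,-.015),feed=.1);ctrl.pause(.3)
F=[np.array(ctrl.get_contact_force())@cx];
for i in range(4):ctrl.pause(.05);F.append(np.array(ctrl.get_contact_force())@cx)
print("noise",np.round(F,2),"opening",ctrl.get_opening(),ctrl.get_tool_pos()-pp(36,-.015),ctrl.get_time())
E
```

```text
[1, 1, 1, 1]
noise [ 0.32  0.   -0.33  0.29 -0.28] opening 0.1288699383657482 [-5.43912308e-05 -3.81468617e-05  1.72910715e-04] 21.275
```

```bash
python3 - <<'E'
from plan import *
def fn(n=8):
    v=[]
    for i in range(n):v.append(np.array(ctrl.get_contact_force()));ctrl.pause(.02)
    return np.mean(v,0)
f0=fn(10)
hit=ctrl.move_linear(pp(36,.007),feed=.015,force_limit=1.6)
x=ctrl.get_tool_pos();f=fn(10)-f0
print(hit,"press rel nominal",((x-pp(36,0))@D)*1e3,"F along D",f@D,"RC",f@RC,ctrl.get_time())
np.save("f0.npy",f0)
E
```

```text
True press rel nominal 5.105714752595885 F along D -1.9917056057196207 RC [-1.61417789 -0.69012265  1.05052513] 22.8167
```

```bash
python3 - <<'E'
from plan import *
f0=np.load("f0.npy")
def fn(n=6):
    v=[]
    for i in range(n):v.append(np.array(ctrl.get_contact_force()));ctrl.pause(.02)
    return np.mean(v,0)-f0
pr=.0051;out=[];t0=ctrl.get_time()
for y in(24,12,0,-12,-24,-36):
    ctrl.move_linear(pp(y,pr),feed=.025)
    f=fn();a=-f@D;out.append((y,round(pr*1e3,2),round(a,2),np.round(f@RC,2).tolist()))
    pr+=np.clip((2.0-a)/.25*.5,-.8,.8)*1e-3
for o in out:print(*o)
print(ctrl.get_opening(),ctrl.get_time()-t0)
x=ctrl.get_tool_pos();ctrl.move_linear(x-D*.06,feed=.12);print(fn(),ctrl.get_time())
E
```

```text
24 5.1 1.84 [-2.94, 0.55, -1.97]
12 5.42 1.66 [-1.98, 0.11, -0.24]
0 6.1 1.85 [-2.73, 0.75, -1.09]
-12 6.39 2.1 [-2.71, 0.42, -0.58]
-24 6.19 1.87 [-2.41, 0.1, -0.83]
-36 6.45 1.78 [-2.31, 0.04, -0.89]
0.13054282403417855 4.366599999999998
[ 0.03113626 -0.0322508  -0.23797542] 27.9333
```

```bash
python3 - <<'E'
from plan import *
c=ctrl.get_calibration("wrist");x=ctrl.get_tool_pos();Z=R.from_rotvec(ctrl.get_tcp_rot()).as_matrix()[:,2]
im=ctrl.grab_frame("wrist")[:,:,::-1].astype(int);cv2.imwrite("pics/w4.png",im)
q=proj(c,[x+Z*k for k in(.02,.04,.055,.059,.061)]);print(q.round(1).tolist())
u,v=q[-1].round().astype(int)
for r in range(v-14,v+15,2):print(r,*["%3d,%3d,%3d"%tuple(im[r,k][::-1]) for k in range(u-12,u+13,3)])
E
```

```text
[[322.5, 293.9], [322.7, 276.8], [322.8, 266.0], [322.8, 263.4], [322.9, 262.1]]
248 161,161,152 157,151,146 192,186,178 217,209,201 208,200,192 215,206,198 214,206,198 192,187,179 215,209,201
250 205,201,190 202,201,190 204,201,190 203,200,190 206,204,193 209,206,196 202,198,189 206,202,193 203,201,191
252 199,198,187 201,198,187 201,198,188 202,200,189 205,203,193 208,204,195 203,199,189 204,202,192 203,201,191
254 200,198,188 201,198,187 202,199,189 204,201,191 206,204,193 209,205,195 203,198,189 205,201,192 204,201,192
256 201,199,188 203,199,188 202,199,188 202,199,189 206,202,191 208,204,191 198,198,186 202,199,189 202,199,188
258 127,128,123  94, 94, 89  89, 87, 85 130,133,129 129,130,127 136,140,136 140,145,141 142,145,141 140,143,141
260 139,145,143 141,148,144 140,146,144 138,144,140 127,127,124 199,192,179 153,160,158 157,162,161 155,162,159
262 139,146,141 140,146,141 139,145,142 140,146,143 122,117,108 200,191,178 175,179,174 158,164,162 158,164,162
264 131,136,132 131,134,133 128,134,132 130,135,133  93, 90, 89 113,108,108 168,167,161 139,146,143 137,147,141
266  91,112,109  86,107,104  97, 96, 94  97, 86, 84  92, 90, 88 119,118,116 140,141,140 153, 60, 55 150, 65, 60
268 165, 54, 46 168, 55, 50 174, 51, 42  92, 93, 93 106,104,103 122,120,118 140,137,137 179, 93, 89 183, 61, 54
270 163, 56, 49 165, 56, 49 107, 84, 82  95, 93, 92 108,107,104 124,121,120 140,137,136 157,163,162 184, 55, 48
272 159, 55, 48 159, 60, 55  89, 91, 90  96, 93, 92 107,106,102 127,124,121 140,140,136 159,158,157 177,118,114
274 185, 62, 55 138, 73, 69  91, 89, 87  95, 93, 92 108,107,104 126,125,122 141,141,137 158,156,154 172,141,140
276 194, 59, 51 132, 86, 82  95, 93, 92 101, 99, 97 115,112,111 133,133,130 148,148,146 167,167,165 176,185,183[ WARN:0@0.536] global loadsave.cpp:1063 imwrite_ Unsupported depth image for selected encoder is fallbacked to CV_8U.
```

The nib appears at wrist (325,260), about 1 mm from the predicted (323,262), so the stroke ran on the row at a steady ~1.9 N. Now I return the pen.

```bash
python3 - <<'E'
from plan import *
r=rv(PENH)
ctrl.move_linear(pp(36,-.08),feed=.15)
ctrl.move_pose((.48,-.22,.32),r);ctrl.move_linear((.60,-.17,.32),feed=.25)
ctrl.move_pose(PEN+[0,0,.20],r);ctrl.move_linear(PEN+[0,0,.13],feed=.1);ctrl.pause(.2)
f0=np.array(ctrl.get_contact_force())
hit=ctrl.move_linear(PEN+[0,0,.0595],feed=.04,force_limit=4)
print(hit,ctrl.get_tool_pos(),np.array(ctrl.get_contact_force())-f0,ctrl.get_opening(),ctrl.get_time())
E
```

```text
False [ 0.66001532 -0.07651468  0.074102  ] [-1.10515481  1.30906934  3.42674551] 0.1282691218953065 33.9167
```

```bash
python3 - <<'E'
from plan import *
ctrl.set_gripper(1.0);ctrl.pause(.2)
ctrl.move_linear(PEN+[0,0,.20],feed=.12)
ctrl.move_pose((.60,-.25,.32),rv(PENH));ctrl.move_pose((.40,-.45,.30),rv(PENH));ctrl.pause(.5)
ims={n:ctrl.grab_frame(n)[:,:,::-1].copy() for n in("scene","top")}
for n in ims:cv2.imwrite(f"pics/{n}9.png",ims[n])
def shift(n,ref,x0,y0,x1,y1):
    t=cv2.imread(f"pics/{n}{ref}.png")[y0:y1,x0:x1];s=ims[n][y0-10:y1+10,x0-10:x1+10]
    m=cv2.matchTemplate(s,t,cv2.TM_CCOEFF_NORMED);_,v,_,l=cv2.minMaxLoc(m);return l[0]-10,l[1]-10,round(v,3)
print("pen scene",shift("scene",0,170,242,192,300),"pen top",shift("top",0,192,152,222,190))
print("clamp scene",shift("scene",2,365,215,400,256),"card scene",shift("scene",0,360,250,425,300),"card top",shift("top",0,335,285,395,325))
print("relay",shift("top",0,265,265,290,290),"sink",shift("top",0,392,170,424,208),"cap",shift("top",0,244,238,263,260))
print(ctrl.get_opening(),ctrl.get_contact_force(),ctrl.get_time())
E
```

```text
pen scene (1, 0, 0.986) pen top (0, 0, 0.975)
clamp scene (0, 0, 0.929) card scene (0, 0, 0.901) card top (-10, -9, 0.222)
relay (0, 0, 0.995) sink (-5, -1, -0.107) cap (0, 0, 0.991)
1.0019558224055698 [ 0.46435575 -1.0614185   0.4383495 ] 38.7
```

```bash
python3 -c "
from station import ctrl
print(ctrl.sign_off(),ctrl.get_time())"
```

```text
the job is handed in; nothing more can be done
the job is handed in; nothing more can be done
```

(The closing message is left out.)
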